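Turn the glass vase in its jaw fixture and shim it snug

TASK

Lift the square glass vase out of the jaw fixture, turn it a quarter and set it down gently between the jaws again so that its green-painted face looks to the far side (away from you), square and right up against the fixed jaw; leave the sliding jaw locked. Then take the yellow taper shim by its red handle and slide it thin end down, flat face to the glass, between the vase and the middle of the sliding jaw until it drags snugly, without forcing it. Finish while still holding the shim steady at that depth, the pot and paint jars undisturbed.

Things in the scene. Friction and masses are not known exactly. Their poses are not given: they have to be found in the camera images.
- fixture: Plywood board 110 (x) x 270 (y) x 20 mm with two cork-faced upright jaws, fixed to the table, yaw within 0.3 rad. Origin: underside of the board, 30 mm in front of the fixed jaw's face, mid-width. z up, x (along the jaw faces) to the far side, y from the fixed jaw to the sliding jaw. The vase stands on the board, z = 20 mm. Open on its +x and -x sides.
- fixed_edge (a point): Fixed jaw (60 mm wide in x): mid-width of the upper end of its straight upright face, y = -30 mm, z = 92 mm in the fixture. Above it a 45 degree lead-in chamfer 8 mm deep and high, then a flat top at z = 100 mm, 16 mm deep. Axes as the fixture. Below, gussets and a foot reach 74 mm behind the face.
- jaw: Sliding jaw on the fixture's +y side, mirror image of the fixed jaw, locked by its low black star knob (57 mm above the table, 60 mm behind the face): it withstands over 100 N. Faces are 65 to 67 mm apart, so the vase has 5 to 7 mm of play. Origin: foot of its upright face on the board's top, mid-width; axes as the fixture, face in the plane y = 0.
- jaw_edge (a point): Sliding jaw: mid-width of the upper end of its straight upright face, z = 72 mm in the jaw's frame (92 mm above the table); above it the same 8 mm chamfer, flat top 100 mm above the table. Axes as the fixture.
- vase: Square clear-glass vase 60 x 60 mm, 120 mm tall, 5 mm walls, open top, about 0.35 kg. Origin: centre of its underside, z up; the face at x = +30 mm has dry green strokes. It starts on the board, that face to the sliding jaw (vase x along fixture y), its rim 140 mm above the table and 40 mm above the jaws. Wanted: vase x along fixture x.
- painted (a point): Point on the green face of the vase, mid-width, 100 mm above its underside; axes as the vase.
- shim: Yellow nylon taper shim, 160 mm long, 24 mm wide, 60 g, tip down in the block's slot, leaning up to 2 degrees. Origin: middle of the tip on the flat face. z to the handle, x across its width, y from flat to tapered face, within 40 degrees of the fixture's y. 2 mm thick at the tip, 9 mm at z = 84 mm (1 in 12, even). Snug with the tip 35 to 60 mm below jaw_edge; drag grows over the last few mm.
- shim_grip (a point): Middle of the shim's red handle (28 mm in x, 10 mm in y, from 110 to 160 mm above the tip): 138 mm from the tip, 5 mm from the flat face; axes as the shim. Held here, the fingertips stay above the vase's rim when the shim is in. Snug means an upward drag of about 5 to 15 N on the handle.
- block: Dark wooden tool block 70 (x) x 110 (y) x 45 mm, fixed, left or right of the fixture, with a slot 26 (x) x 6.2 (y) mm, 38 mm deep in the middle of its top, in which the shim stands. Origin: centre of its underside.
- water_pot: Clear plastic water pot, open, 84 mm across, 85 mm tall. Origin: centre of its underside.
- green_jar: Green paint jar, 54 mm across, 60 mm tall. Origin: centre of its underside.
- yellow_jar: Amber paint jar with yellow cap, 54 mm across, 60 mm tall. Origin: centre of its underside.

How it is judged:
On the way:
1. the vase stands free on the fixture between the jaws, its green face to the far side, let go (x of painted in the frame of fixture above 0.015 m and z of vase in the frame of fixture below 0.023 m and horizontal distance between vase and fixture below 0.025 m and angle between the x axis of vase and the x axis of fixture, either way round below 0.1 rad and contact force between the fingers and vase below 0.1 N), for 0.2 s.
At the end, for the whole second after the job is handed in: Vase upright on the board, square (0.06 rad), within 15 mm of mid-jaw and 2.5 mm of the fixed jaw, green face far side, untouched; shim held in the fingers, upright, tip 25 mm or more below the straight face's upper end, within 18 mm of mid-jaw, pressed 2 to 30 N between vase and sliding jaw, still (x of painted in the frame of fixture above 0.015 m and z of vase in the frame of fixture below 0.023 m and angle between vase's own z axis and vertical below 0.04 rad and angle between the x axis of vase and the x axis of fixture, either way round below 0.06 rad and y of vase in the frame of fixture below 0.0025 m and x of vase in the frame of fixture between -0.015 and 0.015 m and z of shim in the frame of jaw below 0.047 m and x of shim in the frame of jaw between -0.018 and 0.018 m and y of shim in the frame of vase below 0.032 m and angle between shim's own z axis and vertical below 0.08 rad and contact force between shim and vase above 2 N and contact force between shim and jaw between 2 and 30 N and contact force between the fingers and shim above 2 N and contact force between the arm and vase below 0.2 N and linear speed of each of shim, vase below 0.01 m/s); the arm keeps its last pose, push and grip.
It fails at once if the glass vase is dropped: it falls free of the fingers from above its seat (contact force between the arm and vase below 0.05 N and z of vase in the frame of fixture above 0.026 m and linear speed of vase above 0.3 m/s).
It fails at once if the shim is forced: more than 40 N on the glass or the jaw (contact force between shim and vase above 40 N or contact force between shim and jaw above 40 N).
It fails at once if the sliding jaw is shifted by more than 3 mm (distance of jaw from where it was at the start of the episode above 0.003 m).
It fails at once if the pot or a paint jar is pushed by more than 20 mm or tipped (distance of any of water_pot, green_jar, yellow_jar from where it was at the start of the episode above 0.02 m or angle between any of water_pot, green_jar, yellow_jar's own z axis and vertical above 0.4 rad).
It also fails if it takes over 72 s, if anything falls off the work surface, if the arm or the gripper's body presses on something with over 40 N, if the wrist force passes 120 N, or if a joint passes its speed limit or range.

ROBOT

A 6-joint arm with a two-finger parallel gripper is mounted at the origin on the work surface. World frame = base frame: x ahead of the robot, y to its left, z up, the work surface at z = 0. Lengths are in m, angles in rad, forces in N, time in s.
With the tool pointing down it reaches from about 0.3 to 1 m from the base axis. Payload 5.1 kg.
Tool frame: the origin (TCP) lies at the very end of the fingers, on their centre line; the grasp point (between the pads) lies 19 mm behind it (r.grasp_offset is the distance from the TCP to the grasp point, in m); z points along the fingers, y is the line along which they close (so a half turn about z gives the same grasp; the last joint's range is limited). The gripper opens to 95 mm and grips with 3 to 60 N. Pads are 20 mm wide; open, the fingers measure 119 mm over their backs; the gripper's body (75 mm by 180 mm) begins 59 mm behind the grasp point.
Start: joints at [-1.25, 0.124, 1.65, -0, 1.367, -0.083], TCP at [0.255, -0.598, 0.215] pointing down, gripper open.
Joint ranges: [-2.61, 2.61], [-1.02, 2.33], [0.03, 2.71], [-1.35, 4.49], [0.32, 2.68], [-2.91, 2.91]. Speed limits (rad/s): [2.57, 2.57, 3.14, 3.14, 3.14, 3.14].

INTERFACE

Orientations are given as a unit quaternion [w, x, y, z].
In Python, from workcell import r gives the robot as it stands. The module is installed in compiled form; this text tells all that it offers.
- The arm moves only by the tool step_arm, never from a script. Its argument "steps" is a list that holds one entry, the list of rows, each a list of 7 numbers: the opening, from 0 (shut) to 1 (fully open), then the shift along the tool's x, y, z in m, then the turn, a rotation vector about the tool's x, y, z in rad. In form: [[[grip, tx, ty, tz, wx, wy, wz], ...]]. A call has 1 to 12 rows; each row is the pose to reach, as a shift and turn from the pose commanded when the call began, along the tool's axes at that moment; what a row does not reach only later rows make up. A row lasts 1/8 s, in which the tool goes at most 62.5 mm and 10.7 degrees, less where a joint would pass 70% of its speed; a pose out of reach is approached as far as the arm can. A call with a gripper value outside its range is refused whole. The fingers move at their own pace and stop on an object; "grip_force" is the grip in N (left out, the last holds). Time passes only in rows, so rows that repeat a pose let the fingers close. It gives the time, the measured TCP pose, the force, the opening and the grip force at its end, in the units of the state.
- r.sense(): the state, without advancing time (a new reading comes with each control period).
- r.grab_frame(name): name is "side" or "top" or "wrist"; returns the picture (420x560x3 uint8, blue, green, red); there is no depth.
- r.camera_info(name): a dict with "mtx" (3x3 intrinsics, pixels), "D" ([k1, k2, p1, p2, k3] as OpenCV has them; the pictures are not rectified), "cam_to_world" (4x4, takes a point from camera to world coordinates). Camera axes: x right, y down, z forward; pixel columns grow to the right and rows downward; lengths in m; the calibration is good to about 2 mm. A picture is of the moment at which its call begins: read the wrist's pose just before it. camera_info takes no time and is no camera call; for the wrist camera it gives the pose at the moment of the call.
- r.hand_in(): hands the job in; it is judged then, once.
The state is a dict: "time": time; "joint_pos": joint angles; "joint_vel": joint speeds; "joint_torque": joint torques, N m; "ee_pos": TCP position; "orientation": TCP orientation; "wrist_force": force on the tool from outside, world axes, zero at the start; "ft_torque": the same for the moment, N m; "grip_width": opening from 0.0 (shut) to 1.0 (fully open); "grasp_force": force on a finger pad.
Only numpy, scipy, OpenCV 4.12 (cv2) and the standard library are available. Lean on these libraries where they do the work, as an engineer would, in place of code of your own. Each camera call takes 0.05 s, during which the arm holds its last target. There are 200 camera calls.

## Working session

There is one attempt and no reset: what is moved stays moved. The work goes in short steps, Python scripts to look and compute and a tool call to move; the robot and the scene stay as the last step left them, time stands still between calls to the robot, and variables do not carry over. Pictures are saved under pics/ and viewed, at most 10 in all, crops included, and the job is handed in when it is done.

Besides the shell and the picture viewer there is one more tool, called by a JSON object that holds its "fn" and its "kwargs", one argument or row to a line. step_arm: Moves the arm, as the interface text tells. Its arguments: {"type":"object","properties":{"steps":{"type":"array","items":{"type":"array","items":{"type":"array","items":{"type":"number"}}}},"grip_force":{"type":"number"}},"required":["steps"]}

```bash
mkdir -p pics; cat > h.py <<'E'
import numpy as np, cv2
from workcell import r
from scipy.spatial.transform import Rotation as R
def ray(ci,uv):
    p=cv2.undistortPoints(np.array([[uv]],float),ci["mtx"],np.array(ci["D"],float))[0,0]
    T=np.array(ci["cam_to_world"]); d=T[:3,:3]@np.array([p[0],p[1],1.]); return T[:3,3],d/np.linalg.norm(d)
def onz(ci,uv,z):
    o,d=ray(ci,uv); return o+d*(z-o[2])/d[2]
def tri(c1,u1,c2,u2):
    A=np.zeros((3,3));b=np.zeros(3)
    rs=[ray(c1,u1),ray(c2,u2)]
    for o,d in rs:
        P=np.eye(3)-np.outer(d,d);A+=P;b+=P@o
    x=np.linalg.solve(A,b); return x,[np.linalg.norm((np.eye(3)-np.outer(d,d))@(x-o)) for o,d in rs]
def proj(ci,p):
    T=np.linalg.inv(np.array(ci["cam_to_world"]))
    return cv2.projectPoints(np.array([p],float),cv2.Rodrigues(T[:3,:3])[0],T[:3,3],ci["mtx"],np.array(ci["D"],float))[0][0,0]
def rot():
    q=r.sense()["orientation"]; return R.from_quat([q[1],q[2],q[3],q[0]])
E
python3 - <<'E'
from h import *
for n in("top","side"):
    ci=r.camera_info(n); im=r.grab_frame(n); cv2.imwrite(f"pics/{n}0.png",im)
    print(n,np.round(ci["mtx"],1).tolist(),np.round(ci["cam_to_world"],3).tolist())
s=r.sense();print(s["ee_pos"],s["orientation"],s["wrist_force"],r.grasp_offset)
ims=[cv2.imread(f"pics/{n}0.png") for n in("top","side")]
E
```

```text
top [[411.7, 0.0, 282.2], [0.0, 411.7, 208.4], [0.0, 0.0, 1.0]] [[-0.014, -0.981, 0.191, 0.417], [-0.999, 0.02, 0.029, -0.014], [-0.033, -0.191, -0.981, 1.162], [0.0, 0.0, 0.0, 1.0]]
side [[403.1, 0.0, 279.1], [0.0, 403.1, 206.5], [0.0, 0.0, 1.0]] [[0.999, -0.011, 0.047, 0.58], [-0.045, -0.584, 0.81, -0.813], [0.018, -0.811, -0.584, 0.721], [0.0, 0.0, 0.0, 1.0]]
[ 0.25518592 -0.5971853   0.21351951] [-9.28531550e-04  9.79683141e-01  2.00549412e-01 -1.22710066e-04] [0.46989951 0.5477192  0.35010491] 0.0188
```

View pics/top0.png

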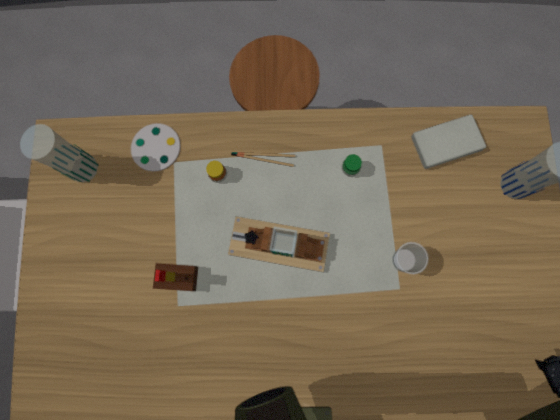

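View pics/side0.png

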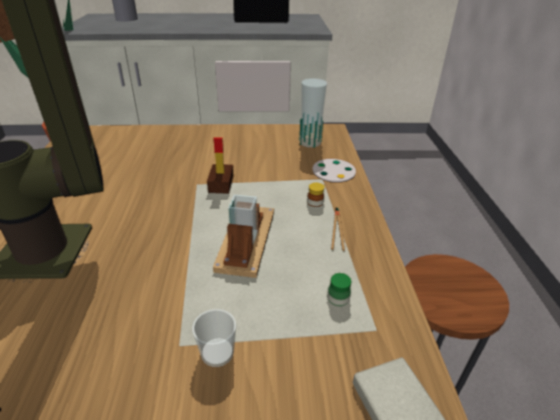

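The top view shows the fixture around (280,243), with the black knob at (252,238), so the sliding jaw is on the left (+y). The block and shim are around (176,277), the jars at (216,171) and (352,165), and the pot at (410,259). The side view shows the same layout, with the red handle at (219,147). Next I'll work out rough positions from these.

```bash
python3 - <<'E'
from h import *
t=cv2.imread("pics/top0.png");s=cv2.imread("pics/side0.png")
a=cv2.resize(t[205:300,145:340],None,fx=4,fy=4,interpolation=cv2.INTER_CUBIC)
cv2.imwrite("pics/c0.png",a)
ct,cs=r.camera_info("top"),r.camera_info("side")
def cen(im,f,box):
    m=np.zeros(im.shape[:2],np.uint8);x0,y0,x1,y1=box
    m[y0:y1,x0:x1]=f(im.astype(int))[y0:y1,x0:x1]; ys,xs=np.nonzero(m); return (xs.mean(),ys.mean(),len(xs),xs.min(),ys.min(),xs.max(),ys.max())
red=lambda i:(i[...,2]>130)&(i[...,1]<50)&(i[...,0]<60)
a=cen(t,red,(150,260,205,295));b=cen(s,red,(205,130,235,170));print(a,b)
print("red",tri(ct,a[:2],cs,b[:2]))
for n,u in dict(c1=(237,217),c2=(329,239),c3=(324,271),c4=(229,257)).items(): print(n,onz(ct,u,.02))
print("vase top",onz(ct,(285,242),.14),"block",onz(ct,(178,277),.045))
for n,u,z in(("pot",(411,259),.085),("gj",(353,164),.06),("yj",(215,169),.06)): print(n,onz(ct,u,z))
E
```

```text
(np.float64(156.76315789473685), np.float64(275.1578947368421), 38, np.int64(155), np.int64(270), np.int64(159), np.int64(280)) (np.float64(216.6086956521739), np.float64(141.47826086956522), 23, np.int64(214), np.int64(138), np.int64(221), np.int64(151))
red (array([0.44971915, 0.32916068, 0.14993493]), [np.float64(0.002171318325253174), np.float64(0.0021713183252530443)])
c1 [0.61685516 0.14882883 0.02      ]
c2 [ 0.5496493 -0.1083192  0.02     ]
c3 [ 0.46169446 -0.09161537  0.02      ]
c4 [0.50436444 0.17057664 0.02      ]
vase top [0.53022044 0.01124816 0.14      ] block [0.45003688 0.30590168 0.045     ]
pot [ 0.48547537 -0.3142524   0.085     ]
gj [ 0.75279467 -0.17919936  0.06      ]
yj [0.74756222 0.20617838 0.06      ]
```

View pics/c0.png

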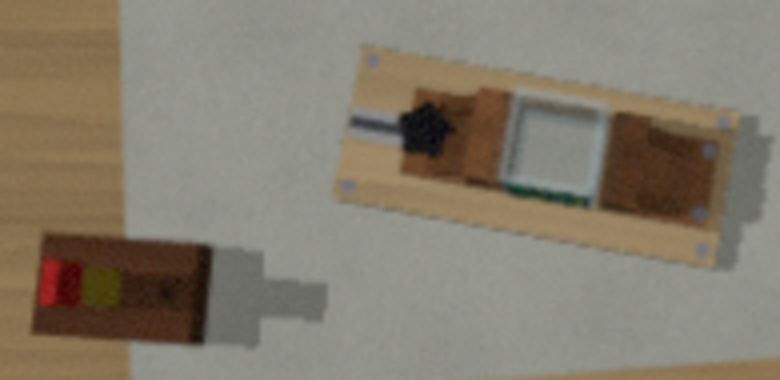

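The crop gives the board corners at about (363,45), (738,112), (716,268) and (333,202). The handle's red top is at (50,282). The green strokes seem to show near the vase's lower edge, so I'll check that from the wrist camera.

```bash
cat >> h.py <<'E'
def go(p,yaw_y,tilt=None):
    "shift and turn (tool axes) to TCP p, pointing down, closing line at angle yaw_y"
    s=r.sense(); a=yaw_y+np.pi/2
    Rt=R.from_matrix(np.array([[np.cos(a),np.sin(a),0],[np.sin(a),-np.cos(a),0],[0,0,-1]]))
    Rc=rot(); d=Rc.inv().apply(np.array(p)-s["ee_pos"]); w=(Rc.inv()*Rt).as_rotvec()
    print("shift",np.round(d,4),"turn",np.round(w,4)); return d,w
E
python3 - <<'E'
from h import *
ct=r.camera_info("top")
C=[onz(ct,(145+(u+.5)/4-.5,205+(v+.5)/4-.5),.02) for u,v in((363,45),(738,112),(716,268),(333,202))]
C=np.array(C)[:,:2];print(C,[np.linalg.norm(C[i]-C[(i+1)%4]) for i in range(4)])
y=C[0]-C[1]+C[3]-C[2];print("yaw",np.arctan2(y[1],y[0])-np.pi/2,"ctr",C.mean(0))
go((.53,.01,.33),-.18)
E
```

```text
[[ 0.62017763  0.15347556]
 [ 0.5674935  -0.10928981]
 [ 0.4600117  -0.09053492]
 [ 0.50961994  0.17377385]] [np.float64(0.26799488302269797), np.float64(0.10910583693171659), np.float64(0.26892397667458706), np.float64(0.11240562403965408)]
yaw -0.1916928164720353 ctr [0.53932569 0.03185617]
shift [ 0.4913 -0.4506 -0.1156] turn [-0.0016 -0.001  -0.987 ]
```

{"fn": "step_arm", "kwargs": {
  "steps": [
    [[1, 0, 0, -0.06, 0, 0, 0], [1, 0.491, -0.451, -0.116, 0, 0, -0.987], [1, 0.491, -0.451, -0.116, 0, 0, -0.987], [1, 0.491, -0.451, -0.116, 0, 0, -0.987], [1, 0.491, -0.451, -0.116, 0, 0, -0.987], [1, 0.491, -0.451, -0.116, 0, 0, -0.987], [1, 0.491, -0.451, -0.116, 0, 0, -0.987], [1, 0.491, -0.451, -0.116, 0, 0, -0.987], [1, 0.491, -0.451, -0.116, 0, 0, -0.987], [1, 0.491, -0.451, -0.116, 0, 0, -0.987], [1, 0.491, -0.451, -0.116, 0, 0, -0.987], [1, 0.491, -0.451, -0.116, 0, 0, -0.987]]
  ]
}}

```text
time: 1.6
ee_pos: [0.53, 0.0124, 0.3304]
orientation: [-0.0, 0.767, 0.641, -0.0]
wrist_force: [0.3, -0.5, -0.5]
grip_width: 1.001
grasp_force: 0.0
```

```bash
python3 - <<'E'
from h import *
s=r.sense();print(s["time"],s["ee_pos"],s["joint_pos"],s["joint_vel"])
go((.53,.01,.33),-.19)
im=r.grab_frame("wrist");ci=r.camera_info("wrist");cv2.imwrite("pics/w1.png",im)
print(np.round(ci["mtx"],1).tolist(),np.round(ci["cam_to_world"],3).tolist())
E
```

```text
1.6 [0.53003724 0.01244251 0.33040694] [-7.78569193e-02 -1.89761356e-01  1.76464599e+00  1.03377122e-04
  1.56713231e+00  1.00276629e-01] [ 6.26928809e-01  3.18214718e-01 -3.13519840e-01 -8.26830934e-03
  2.11629479e-04  6.32674174e-01]
shift [-0.0024  0.0004  0.0004] turn [-0.0004 -0.0001  0.0119]
[[350.2, 0.0, 281.9], [0.0, 350.2, 212.9], [0.0, 0.0, 1.0]] [[0.985, -0.168, -0.051, 0.546], [-0.175, -0.942, -0.287, 0.098], [0.001, 0.291, -0.957, 0.501], [0.0, 0.0, 0.0, 1.0]]
```

View pics/w1.png

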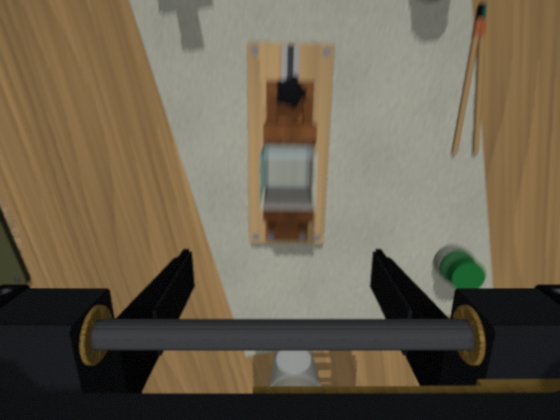

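```bash
python3 - <<'E'
from h import *
im=r.grab_frame("wrist");cv2.imwrite("pics/w2.png",im);s=cv2.imread("pics/side0.png")
a=cv2.resize(im[30:260,235:345],None,fx=3.4,fy=2.6,interpolation=cv2.INTER_CUBIC)
b=cv2.resize(s[185:285,205:285],(400,598),interpolation=cv2.INTER_CUBIC)
cv2.imwrite("pics/c2.png",np.hstack([a,b]))
print(a.shape)
E
```

```text
(598, 374, 3)
```

View pics/c2.png

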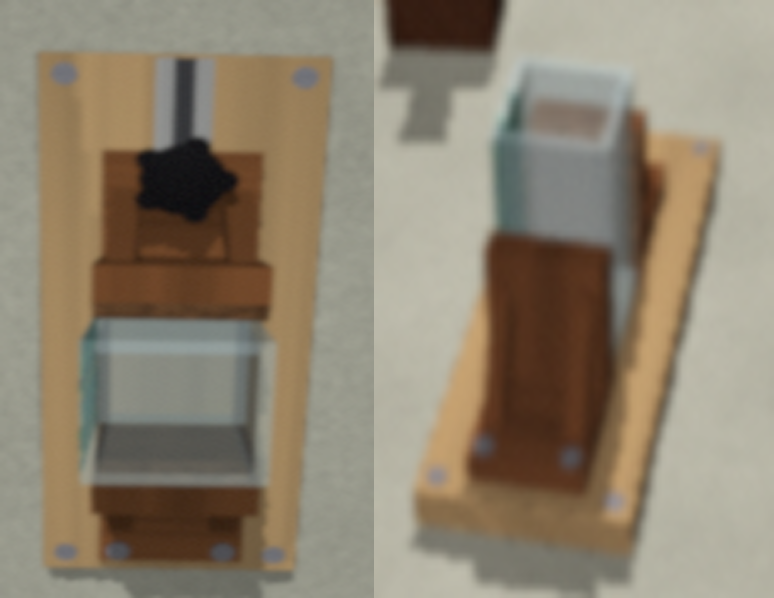

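The enlarged view shows the board and both jaws clearly. There is a teal tint only on the vase's near (-x) wall, in both views, at (90,400) on the left and (510,200) on the right. That contradicts the stated start pose, so I'll check the numbers before turning anything.

```bash
python3 - <<'E'
from h import *
for n,box,f in(("top0",(262,225,305,262),1),("side0",(222,190,262,240),1),("w2",(255,140,322,215),1)):
    im=cv2.imread(f"pics/{n}.png"); h=cv2.cvtColor(im,cv2.COLOR_BGR2HSV).astype(int)
    x0,y0,x1,y1=box
    g=(h[...,0]>60)&(h[...,0]<100)&(h[...,1]>60)
    ys,xs=np.nonzero(g[y0:y1,x0:x1]); print(n,len(xs))
    st=max(1,len(xs)//14)
    for x,y in list(zip(xs+x0,ys+y0))[::st]: print((x,y),im[y,x],h[y,x])
E
```

```text
top0 33
(np.int64(272), np.int64(251)) [66 73 44] [ 83 101  73]
(np.int64(274), np.int64(251)) [85 95 64] [80 83 95]
(np.int64(273), np.int64(252)) [41 52 19] [ 80 162  52]
(np.int64(275), np.int64(252)) [49 63 30] [ 77 134  63]
(np.int64(277), np.int64(252)) [64 67 51] [84 61 67]
(np.int64(274), np.int64(253)) [47 60 44] [66 68 60]
(np.int64(276), np.int64(253)) [37 58 31] [ 67 119  58]
(np.int64(278), np.int64(253)) [37 50 35] [64 77 50]
(np.int64(281), np.int64(253)) [62 69 45] [81 89 69]
(np.int64(283), np.int64(253)) [72 81 56] [79 79 81]
(np.int64(285), np.int64(253)) [73 86 58] [76 83 86]
(np.int64(282), np.int64(254)) [39 51 29] [ 74 110  51]
(np.int64(284), np.int64(254)) [48 62 30] [ 77 132  62]
(np.int64(286), np.int64(254)) [48 63 29] [ 77 138  63]
(np.int64(288), np.int64(254)) [57 72 49] [70 81 72]
(np.int64(287), np.int64(255)) [52 60 44] [75 68 60]
(np.int64(291), np.int64(255)) [56 61 42] [82 79 61]
side0 0
w2 2
(np.int64(261), np.int64(160)) [93 96 73] [86 61 96]
(np.int64(261), np.int64(162)) [112 116  88] [ 86  62 116]
```

```bash
python3 - <<'E'
from h import *
go((.42,.03,.27),1.38)
E
```

```text
shift [-0.0028 -0.1116  0.0603] turn [ 2.0000e-04 -1.3000e-03 -1.5547e+00]
```

{"fn": "step_arm", "kwargs": {
  "steps": [
    [[1, 0, -0.112, 0.06, 0, 0, -1.555], [1, 0, -0.112, 0.06, 0, 0, -1.555], [1, 0, -0.112, 0.06, 0, 0, -1.555], [1, 0, -0.112, 0.06, 0, 0, -1.555], [1, 0, -0.112, 0.06, 0, 0, -1.555], [1, 0, -0.112, 0.06, 0, 0, -1.555], [1, 0, -0.112, 0.06, 0, 0, -1.555], [1, 0, -0.112, 0.06, 0, 0, -1.555], [1, 0, -0.112, 0.06, 0, 0, -1.555], [1, 0, -0.112, 0.06, 0, 0, -1.555]]
  ]
}}

```text
time: 2.95
ee_pos: [0.4191, 0.0293, 0.2702]
orientation: [-0.0, 0.099, 0.995, -0.0]
wrist_force: [-0.4, -0.6, 0.3]
grip_width: 1.001
grasp_force: 0.0
```

```bash
python3 - <<'E'
from h import *
r.grab_frame("wrist");r.grab_frame("wrist")
im=r.grab_frame("wrist");ci=r.camera_info("wrist");cv2.imwrite("pics/w3.png",im)
import json;json.dump({k:np.array(v).tolist() for k,v in ci.items()},open("w3.json","w"))
print(r.sense()["joint_vel"],r.sense()["ee_pos"],np.round(ci["cam_to_world"],3).tolist())
u=proj(ci,(.533,.01,.12)); print(u); x,y=int(u[0]),int(u[1])
cv2.imwrite("pics/c3.png",cv2.resize(im[:270,140:500],None,fx=2.2,fy=2.2,interpolation=cv2.INTER_CUBIC))
E
```

```text
[ 0.00356041  0.00241997 -0.00451252  0.00169512  0.00117389 -0.00308029] [0.41929614 0.0296191  0.27046125] [[0.197, 0.937, 0.29, 0.337], [0.98, -0.188, -0.057, 0.047], [0.001, 0.296, -0.955, 0.441], [0.0, 0.0, 0.0, 1.0]]
[284.36016322 304.50618431]
```

View pics/c3.png

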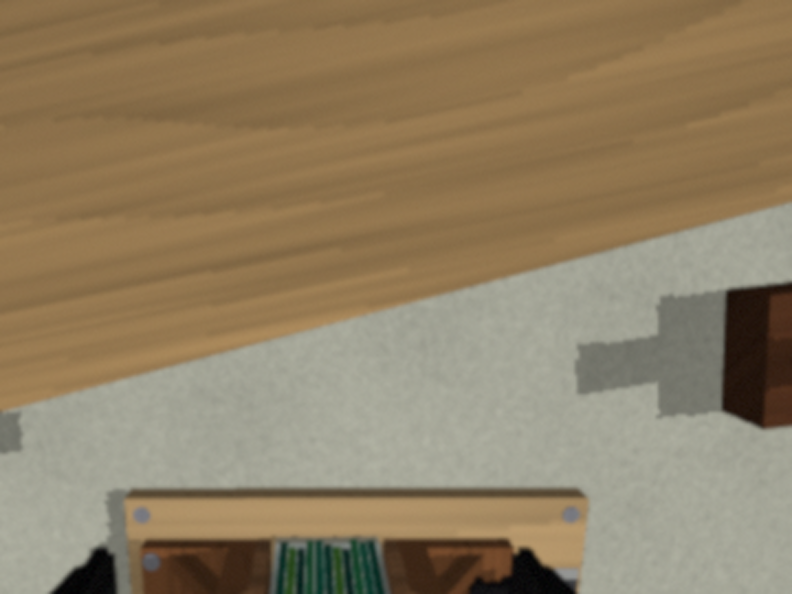

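The close view shows green strokes at (330,570) on the near (-x) face. The vase therefore needs a half turn to bring green to the far side, not the quarter turn in the text. I'll go above the vase and measure precisely.

```bash
python3 - <<'E'
from h import *
go((.53,.012,.27),1.379)
E
```

```text
shift [-0.112   0.0044  0.0004] turn [-0.0002 -0.0002 -0.0053]
```

{"fn": "step_arm", "kwargs": {
  "steps": [
    [[1, -0.056, 0.002, 0, 0, 0, -0.005], [1, -0.112, 0.004, 0, 0, 0, -0.005], [1, -0.112, 0.004, 0, 0, 0, -0.005], [1, -0.112, 0.004, 0, 0, 0, -0.005]]
  ]
}}

```text
time: 3.6
ee_pos: [0.5296, 0.0121, 0.2702]
orientation: [-0.001, 0.095, 0.995, -0.0]
wrist_force: [-0.0, -0.3, -0.1]
grip_width: 0.997
grasp_force: 0.0
```

```bash
python3 - <<'E'
from h import *
r.grab_frame("wrist")
im=r.grab_frame("wrist");ci=r.camera_info("wrist");cv2.imwrite("pics/w4.png",im)
import json;json.dump({k:np.array(v).tolist() for k,v in ci.items()},open("w4.json","w"))
print(r.sense()["ee_pos"])
x0,y0=160,90
cv2.imwrite("pics/c4.png",cv2.resize(im[90:270,160:425],None,fx=3,fy=3,interpolation=cv2.INTER_CUBIC))
for p in((.53,.012,.14),(.54,.032,.02)):print(proj(ci,p))
E
```

```text
[0.52931091 0.01227589 0.27123398]
[281.07624601 203.69127996]
[298.74672977 181.80760469]
```

View pics/c4.png

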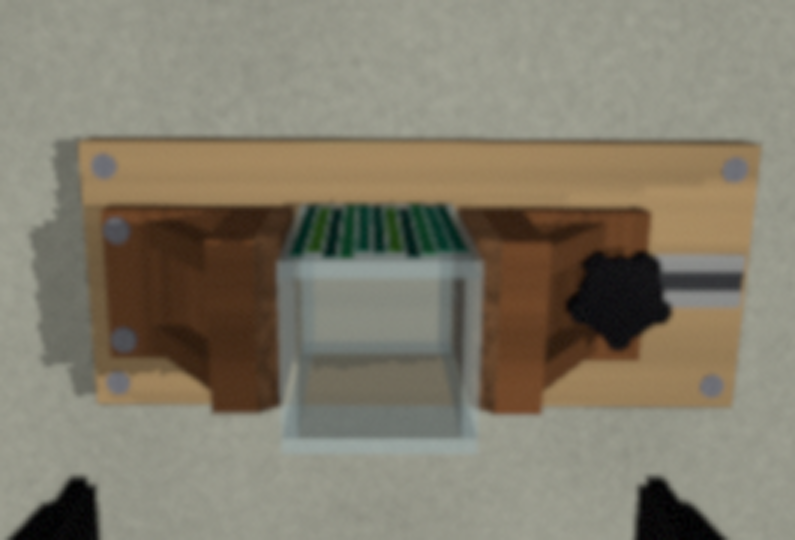

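The crop shows the rim corners at (277,257), (482,259), (478,450) and (280,451), the green near face at the top, and the board corners. The jaw tops span rows 240-411. The knob is on the right, which is +y.

```bash
python3 - <<'E'
from h import *
import json;ci={k:np.array(v) for k,v in json.load(open("w4.json")).items()}
P=lambda L,z:np.array([onz(ci,(160+(u+.5)/3-.5,90+(v+.5)/3-.5),z)[:2] for u,v in L])
def rep(n,C):
    y=C[1]-C[0]+C[2]-C[3];x=C[2]-C[1]+C[3]-C[0]
    print(n,C.mean(0).round(4),"yaw_y",round(np.arctan2(-y[0],y[1]),4),"yaw_x",round(np.arctan2(x[1],x[0]),4),"sides",[round(np.linalg.norm(C[i]-C[(i+1)%4]),4) for i in range(4)])
rep("rim",P([(277,257),(482,259),(478,450),(280,451)],.14))
rep("board",P([(80,140),(759,145),(731,406),(97,404)],.02))
rep("ftop",P([(207,240),(262,240),(263,411),(212,411)],.1))
rep("stop",P([(500,240),(548,240),(541,412),(495,412)],.1))
print(r.sense()["ee_pos"])
E
```

```text
rim [0.5354 0.0155] yaw_y -0.1943 yaw_x -0.191 sides [np.float64(0.0597), np.float64(0.0597), np.float64(0.061), np.float64(0.0606)]
board [0.5409 0.0318] yaw_y -0.1973 yaw_x -0.1988 sides [np.float64(0.2678), np.float64(0.1091), np.float64(0.2695), np.float64(0.11)]
ftop [ 0.5279 -0.0316] yaw_y -0.1922 yaw_x -0.2117 sides [np.float64(0.018), np.float64(0.0595), np.float64(0.0176), np.float64(0.0595)]
stop [0.5464 0.0625] yaw_y -0.192 yaw_x -0.1821 sides [np.float64(0.0158), np.float64(0.0599), np.float64(0.0159), np.float64(0.0598)]
[0.52931091 0.01227589 0.27123398]
```

```bash
python3 - <<'E'
from h import *
go((.5354,.0155,.111),1.377)
E
```

```text
shift [-0.0052  0.0043  0.1602] turn [0.0001 0.0008 0.0031]
```

{"fn": "step_arm", "kwargs": {
  "steps": [
    [[1, -0.005, 0.004, 0.05, 0, 0, 0.003], [1, -0.005, 0.004, 0.1, 0, 0, 0.003], [1, -0.005, 0.004, 0.135, 0, 0, 0.003], [1, -0.005, 0.004, 0.16, 0, 0, 0.003], [1, -0.005, 0.004, 0.16, 0, 0, 0.003], [0.6, -0.005, 0.004, 0.16, 0, 0, 0.003], [0.5, -0.005, 0.004, 0.16, 0, 0, 0.003], [0.5, -0.005, 0.004, 0.16, 0, 0, 0.003], [0.5, -0.005, 0.004, 0.16, 0, 0, 0.003], [0.5, -0.005, 0.004, 0.16, 0, 0, 0.003]]
  ],
  "grip_force": 30
}}

```text
time: 4.95
ee_pos: [0.5361, 0.015, 0.1112]
orientation: [0.0, 0.097, 0.995, -0.0]
wrist_force: [-0.8, -0.7, 2.5]
grip_width: 0.627
grasp_force: 30.0
```

```bash
python3 - <<'E'
from h import *
s=r.sense();print(s["ee_pos"],s["wrist_force"],s["grip_width"],s["grasp_force"],s["ft_torque"])
go((.5354,.0155,.111),1.377)
E
```

```text
[0.5361362  0.01501244 0.11124269] [-0.77711575 -0.68463269  2.46167474] 0.6270030529897201 29.99217599630356 [ 0.10487799 -0.0903687  -0.0671894 ]
shift [0.0008 0.0003 0.0002] turn [ 0.      0.0007 -0.0001]
```

{"fn": "step_arm", "kwargs": {
  "steps": [
    [[0.5, 0, 0, -0.008, 0, 0, 0], [0.5, 0, 0, -0.025, 0, 0, 0], [0.5, 0, 0, -0.05, 0, 0, 0], [0.5, 0, 0, -0.08, 0, 0, 0], [0.5, 0, 0, -0.105, 0, 0, 0], [0.5, 0, 0, -0.12, 0, 0, 0.12], [0.5, 0, 0, -0.12, 0, 0, 0.3], [0.5, 0, 0, -0.12, 0, 0, 0.48], [0.5, 0, 0, -0.12, 0, 0, 0.66], [0.5, 0, 0, -0.12, 0, 0, 0.84], [0.5, 0, 0, -0.12, 0, 0, 1.02], [0.5, 0, 0, -0.12, 0, 0, 1.2]]
  ]
}}

```text
time: 6.45
ee_pos: [0.5357, 0.0151, 0.2314]
orientation: [0.0, 0.644, 0.765, 0.0]
wrist_force: [0.3, 0.1, -3.1]
grip_width: 0.631
grasp_force: 30.0
```

{"fn": "step_arm", "kwargs": {
  "steps": [
    [[0.5, 0, 0, 0, 0, 0, 0.18], [0.5, 0, 0, 0, 0, 0, 0.36], [0.5, 0, 0, 0, 0, 0, 0.54], [0.5, 0, 0, 0, 0, 0, 0.72], [0.5, 0, 0, 0, 0, 0, 0.9], [0.5, 0, 0, 0, 0, 0, 1.08], [0.5, 0, 0, 0, 0, 0, 1.26], [0.5, 0, 0, 0, 0, 0, 1.44], [0.5, 0, 0, 0, 0, 0, 1.62], [0.5, 0, 0, 0, 0, 0, 1.8], [0.5, 0, 0, 0, 0, 0, 1.942], [0.5, 0, 0, 0, 0, 0, 1.942]]
  ]
}}

```text
time: 7.95
ee_pos: [0.5358, 0.0151, 0.2313]
orientation: [-0.0, 0.995, -0.096, 0.0]
wrist_force: [0.6, -0.1, -2.8]
grip_width: 0.631
grasp_force: 30.0
```

```bash
python3 - <<'E'
from h import *
r.grab_frame("wrist")
im=r.grab_frame("wrist");ci=r.camera_info("wrist");cv2.imwrite("pics/w5.png",im)
import json;json.dump({k:np.array(v).tolist() for k,v in ci.items()},open("w5.json","w"))
s=r.sense();print(s["ee_pos"],s["wrist_force"],s["grip_width"],s["joint_pos"])
# goal: same place, 1.5 mm off the fixed jaw side
yf=np.array([.1928,.9812]);xf=np.array([.9812,-.1928])
print(xf*.5242+yf*.1183)
go(np.r_[xf*.5242+yf*.1183,.1125],1.377-np.pi)
E
```

```text
[0.53579023 0.01508736 0.2311064 ] [-0.21049953  0.31115206 -3.53017418] 0.633463023208049 [-7.20110938e-02 -1.40378112e-01  1.88513380e+00 -7.77695316e-06
  1.39647096e+00  1.69080500e+00]
[0.53715328 0.0150102 ]
shift [ 0.0013 -0.0002  0.1186] turn [-0.     -0.0004  0.0018]
```

View pics/w5.png

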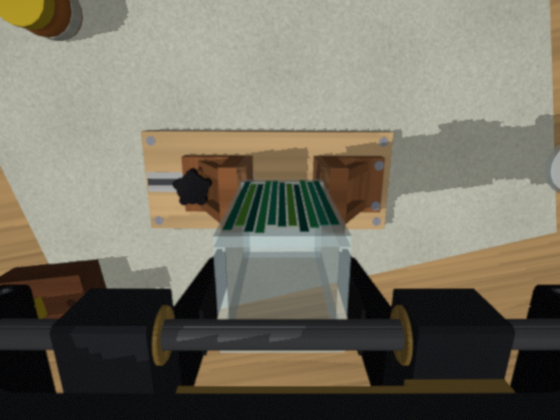

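The green strokes at (285,205) now face the far side and the vase is held squarely. Next I'll lower it, easing off at the end.

{"fn": "step_arm", "kwargs": {
  "steps": [
    [[0.5, 0.001, 0, 0.02, 0, 0, 0.002], [0.5, 0.001, 0, 0.04, 0, 0, 0.002], [0.5, 0.001, 0, 0.06, 0, 0, 0.002], [0.5, 0.001, 0, 0.08, 0, 0, 0.002], [0.5, 0.001, 0, 0.095, 0, 0, 0.002], [0.5, 0.001, 0, 0.107, 0, 0, 0.002], [0.5, 0.001, 0, 0.112, 0, 0, 0.002], [0.5, 0.001, 0, 0.115, 0, 0, 0.002], [0.5, 0.001, 0, 0.117, 0, 0, 0.002], [0.5, 0.001, 0, 0.118, 0, 0, 0.002], [0.5, 0.001, 0, 0.118, 0, 0, 0.002]]
  ]
}}

```text
time: 9.43
ee_pos: [0.5369, 0.0149, 0.1129]
orientation: [-0.0, 0.995, -0.098, 0.0]
wrist_force: [-0.4, -0.3, -2.8]
grip_width: 0.633
grasp_force: 30.0
```

```bash
python3 - <<'E'
from h import *
s=r.sense();print(s["ee_pos"],s["wrist_force"],s["grip_width"],s["ft_torque"])
E
```

```text
[0.5369325  0.0148849  0.11294022] [-0.37553571 -0.3012859  -2.76411843] 0.6327394700751301 [ 0.02788525  0.01151099 -0.0303174 ]
```

{"fn": "step_arm", "kwargs": {
  "steps": [
    [[0.5, 0, 0.001, 0, 0, 0, 0], [0.5, 0, 0.002, 0.0005, 0, 0, 0], [0.5, 0, 0.002, 0.001, 0, 0, 0], [0.5, 0, 0.002, 0.0015, 0, 0, 0], [0.5, 0, 0.002, 0.0018, 0, 0, 0], [0.5, 0, 0.002, 0.0018, 0, 0, 0]]
  ]
}}

```text
time: 10.18
ee_pos: [0.5364, 0.0129, 0.1112]
orientation: [0.0, 0.995, -0.098, 0.0]
wrist_force: [-0.7, -0.6, -1.1]
grip_width: 0.629
grasp_force: 30.0
```

{"fn": "step_arm", "kwargs": {
  "steps": [
    [[0.5, 0, 0.0005, 0, 0, 0, 0], [0.5, 0, 0.001, 0, 0, 0, 0], [0.5, 0, 0.001, 0, 0, 0, 0]]
  ]
}}

```text
time: 10.55
ee_pos: [0.5366, 0.0122, 0.1112]
orientation: [-0.0, 0.995, -0.098, 0.0]
wrist_force: [-0.7, 2.2, 0.4]
grip_width: 0.631
grasp_force: 30.0
```

{"fn": "step_arm", "kwargs": {
  "steps": [
    [[0.5, 0, 0.0005, 0.0003, 0, 0, 0], [0.5, 0, 0.0008, 0.0003, 0, 0, 0], [0.5, 0, 0.0008, 0.0003, 0, 0, 0]]
  ]
}}

```text
time: 10.92
ee_pos: [0.5366, 0.0113, 0.1112]
orientation: [-0.0, 0.995, -0.098, 0.001]
wrist_force: [0.2, 2.6, 3.5]
grip_width: 0.628
grasp_force: 30.0
```

{"fn": "step_arm", "kwargs": {
  "steps": [
    [[0.5, 0, 0.0005, 0, 0, 0, 0], [0.5, 0, 0.001, 0, 0, 0, 0], [0.5, 0, 0.001, 0, 0, 0, 0]]
  ]
}}

```text
time: 11.3
ee_pos: [0.5366, 0.0112, 0.1113]
orientation: [-0.001, 0.995, -0.098, 0.001]
wrist_force: [1.1, 6.0, 4.0]
grip_width: 0.627
grasp_force: 30.0
```

{"fn": "step_arm", "kwargs": {
  "steps": [
    [[0.5, 0, -0.0007, -0.0003, 0, 0, 0], [0.75, 0, -0.0007, -0.0003, 0, 0, 0], [0.9, 0, -0.0007, -0.0003, 0, 0, 0], [1, 0, -0.0007, -0.0003, 0, 0, 0], [1, 0, -0.0007, -0.0003, 0, 0, 0], [1, 0, -0.0007, -0.0003, 0, 0, 0], [1, 0, -0.0007, -0.0003, 0, 0, 0]]
  ]
}}

```text
time: 12.18
ee_pos: [0.5359, 0.0108, 0.1108]
orientation: [0.0, 0.995, -0.098, -0.0]
wrist_force: [0.2, -0.2, -0.1]
grip_width: 0.993
grasp_force: 0.0
```

{"fn": "step_arm", "kwargs": {
  "steps": [
    [[1, 0, 0, -0.02, 0, 0, 0], [1, 0, 0, -0.06, 0, 0, 0], [1, 0, 0, -0.12, 0, 0, 0], [1, 0, 0, -0.17, 0, 0, 0], [1, 0, 0, -0.17, 0, 0, 0], [1, 0, 0, -0.17, 0, 0, 0]]
  ]
}}

```text
time: 12.92
ee_pos: [0.5359, 0.0109, 0.2816]
orientation: [-0.0, 0.995, -0.098, 0.001]
wrist_force: [0.2, 0.4, -0.0]
grip_width: 1.0
grasp_force: 0.0
```

```bash
python3 - <<'E'
from h import *
r.grab_frame("wrist")
im=r.grab_frame("wrist");ci=r.camera_info("wrist");cv2.imwrite("pics/w6.png",im)
import json;json.dump({k:np.array(v).tolist() for k,v in ci.items()},open("w6.json","w"))
s=r.sense();print(s["time"],s["ee_pos"],s["wrist_force"])
print(proj(ci,(.536,.012,.14)))
cv2.imwrite("pics/c6.png",cv2.resize(im[100:290,130:390],None,fx=3,fy=3,interpolation=cv2.INTER_CUBIC))
go((.44,.31,.28),1.377-np.pi)
E
```

```text
13.025 [0.53516112 0.01093596 0.27940096] [0.22391282 0.56838052 0.20137863]
[281.36595271 199.14424752]
shift [-0.1516 -0.2748 -0.0003] turn [ 0.0003  0.0026 -0.0024]
```

View pics/c6.png

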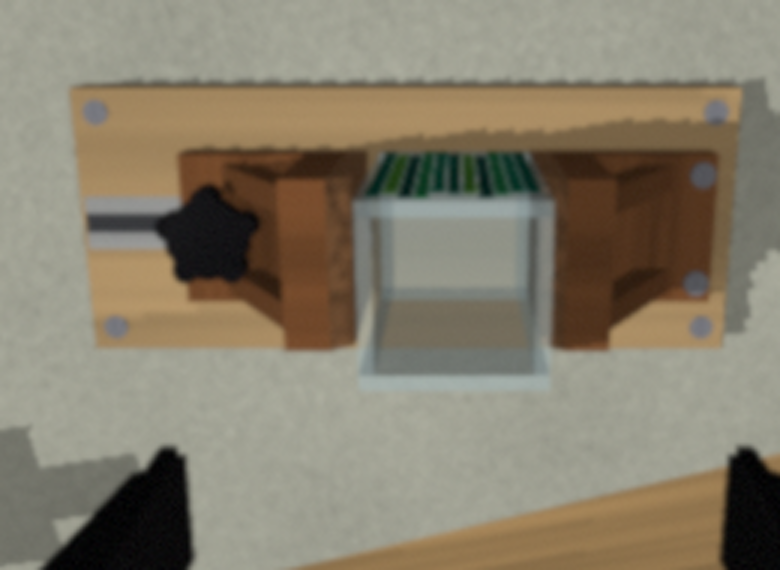

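The vase stands square against the right-hand fixed jaw with a gap only at the sliding jaw, and the green strokes at (455,172) face the far side. The sliding jaw's flat top runs from (278,177) to (330,348). Next is the shim.

```bash
python3 - <<'E'
from h import *
import json;ci={k:np.array(v) for k,v in json.load(open("w6.json")).items()}
P=lambda L,z:np.array([onz(ci,(130+(u+.5)/3-.5,100+(v+.5)/3-.5),z)[:2] for u,v in L])
xf,yf=np.array([.9812,-.1928]),np.array([.1928,.9812])
def rep(n,C):
    y=C[0]-C[1]+C[3]-C[2]; c=C.mean(0)
    print(n,c.round(4),"xf,yf",(c@xf).round(4),(c@yf).round(4),"yaw",round(np.arctan2(-y[0],y[1]),4),[round(np.linalg.norm(C[i]-C[(i+1)%4]),4) for i in range(4)])
rep("rim",P([(355,200),(553,198),(550,388),(360,388)],.14))
rep("board",P([(70,86),(741,86),(722,347),(97,347)],.02))
rep("sjaw",P([(278,177),(328,177),(330,348),(285,348)],.1))
rep("fjaw",P([(561,177),(616,177),(609,348),(557,348)],.1))
go((.38,.33,.28),1.377-np.pi)
E
```

```text
rim [0.5368 0.012 ] xf,yf 0.5243 0.1153 yaw -0.192 [np.float64(0.0587), np.float64(0.0598), np.float64(0.0595), np.float64(0.0593)]
board [0.5406 0.0315] xf,yf 0.5244 0.1351 yaw -0.1972 [np.float64(0.2677), np.float64(0.1093), np.float64(0.2686), np.float64(0.1094)]
sjaw [0.5472 0.062 ] xf,yf 0.5249 0.1663 yaw -0.1973 [np.float64(0.0166), np.float64(0.0598), np.float64(0.0157), np.float64(0.0598)]
fjaw [ 0.5284 -0.0318] xf,yf 0.5246 0.0707 yaw -0.197 [np.float64(0.0183), np.float64(0.0597), np.float64(0.0182), np.float64(0.0597)]
shift [-2.144e-01 -2.827e-01 -1.000e-04] turn [ 0.0003  0.0026 -0.0024]
```

{"fn": "step_arm", "kwargs": {
  "steps": [
    [[1, -0.214, -0.283, 0, 0, 0, -0.002], [1, -0.214, -0.283, 0, 0, 0, -0.002], [1, -0.214, -0.283, 0, 0, 0, -0.002], [1, -0.214, -0.283, 0, 0, 0, -0.002], [1, -0.214, -0.283, 0, 0, 0, -0.002], [1, -0.214, -0.283, 0, 0, 0, -0.002], [1, -0.214, -0.283, 0, 0, 0, -0.002], [1, -0.214, -0.283, 0, 0, 0, -0.002]]
  ]
}}

```text
time: 14.02
ee_pos: [0.381, 0.3295, 0.2795]
orientation: [0.001, 0.995, -0.097, -0.001]
wrist_force: [0.2, -0.9, 0.3]
grip_width: 1.005
grasp_force: 0.0
```

```bash
cat > shim.py <<'E'
from h import *
import json,sys
n=sys.argv[1]
r.grab_frame("wrist");ci=r.camera_info("wrist");im=r.grab_frame("wrist");cv2.imwrite(f"pics/{n}.png",im)
json.dump({k:np.array(v).tolist() for k,v in ci.items()},open(n+".json","w"))
print(r.sense()["time"],r.sense()["ee_pos"],"cam",np.array(ci["cam_to_world"])[:3,3])
h=cv2.cvtColor(im,cv2.COLOR_BGR2HSV).astype(int)
for nm,m in(("red",((h[...,0]<6)|(h[...,0]>174))&(h[...,1]>190)&(h[...,2]>90)),("redtop",((h[...,0]<6)|(h[...,0]>174))&(h[...,1]>190)&(h[...,2]>185)),("yel",(h[...,0]>24)&(h[...,0]<33)&(h[...,1]>190)&(h[...,2]>70))):
    c,_=cv2.findContours(m.astype(np.uint8),cv2.RETR_EXTERNAL,cv2.CHAIN_APPROX_NONE)
    for k in sorted(c,key=cv2.contourArea)[-1:]:
        b=cv2.boxPoints(cv2.minAreaRect(k)); print(nm,cv2.contourArea(k),cv2.boundingRect(k),b.round(1).tolist())
        for z in(.167,.117): print(z,np.array([onz(ci,u,z)[:2] for u in b]).round(4).tolist())
E
python3 shim.py s1
```

```text
14.125 [0.38160804 0.32911832 0.28017791] cam [0.46373432 0.31363048 0.45022221]
red 460.0 (264, 104, 18, 38) [[263.1000061035156, 104.5999984741211], [276.8999938964844, 102.9000015258789], [281.6000061035156, 139.8000030517578], [267.79998779296875, 141.5]]
0.167 [[0.4663, 0.3278], [0.4655, 0.3171], [0.4373, 0.3189], [0.438, 0.33]]
0.117 [[0.4667, 0.3303], [0.4658, 0.3177], [0.4326, 0.3199], [0.4335, 0.3329]]
redtop 76.0 (266, 107, 9, 24) [[266.0, 107.0], [274.0, 107.0], [274.0, 130.0], [266.0, 130.0]]
0.167 [[0.4641, 0.3259], [0.4629, 0.3198], [0.4459, 0.3234], [0.4471, 0.3295]]
0.117 [[0.4642, 0.3281], [0.4628, 0.3209], [0.4427, 0.3251], [0.4442, 0.3324]]
```

```bash
python3 - <<'E'
from h import *
go((.4518,.3235,.19),np.pi/2-.07-np.pi)
E
```

```text
shift [ 0.07   -0.0082  0.0901] turn [ 0.0011  0.0007 -0.1258]
```

{"fn": "step_arm", "kwargs": {
  "steps": [
    [[0.6, 0.04, -0.005, 0, 0.001, 0.001, -0.126], [0.6, 0.07, -0.008, 0.03, 0.001, 0.001, -0.126], [0.6, 0.07, -0.008, 0.07, 0.001, 0.001, -0.126], [0.6, 0.07, -0.008, 0.09, 0.001, 0.001, -0.126], [0.6, 0.07, -0.008, 0.09, 0.001, 0.001, -0.126], [0.6, 0.07, -0.008, 0.09, 0.001, 0.001, -0.126]]
  ]
}}

```text
time: 14.88
ee_pos: [0.4523, 0.3248, 0.1927]
orientation: [-0.001, 0.999, -0.034, 0.002]
wrist_force: [0.5, -0.3, 0.6]
grip_width: 0.6
grasp_force: 0.0
```

```bash
python3 shim.py s2; python3 - <<'E'
from h import *
go((.4518,.3235,.126),np.pi/2-.07-np.pi)
E
```

```text
14.975 [0.45234385 0.32514507 0.19316635] cam [0.53520275 0.31929963 0.36389412]
red 577.5 (278, 207, 17, 63) [[278.0, 269.0], [278.0, 207.0], [294.0, 207.0], [294.0, 269.0]]
0.167 [[0.4394, 0.3291], [0.4791, 0.3262], [0.4785, 0.3169], [0.4387, 0.3192]]
0.117 [[0.415, 0.3316], [0.4649, 0.328], [0.4641, 0.3163], [0.4142, 0.3192]]
redtop 0.0 (287, 231, 5, 1) [[291.0, 231.0], [291.0, 231.0], [287.0, 231.0], [287.0, 231.0]]
0.167 [[0.4637, 0.3196], [0.4637, 0.3196], [0.4639, 0.3219], [0.4639, 0.3219]]
0.117 [[0.4456, 0.3196], [0.4456, 0.3196], [0.4458, 0.3226], [0.4458, 0.3226]]
yel 86.0 (283, 187, 10, 18) [[283.0, 204.0], [286.5, 186.3000030517578], [294.79998779296875, 188.0], [291.29998779296875, 205.6999969482422]]
0.167 [[0.4807, 0.3232], [0.4911, 0.3204], [0.4898, 0.3158], [0.4794, 0.3184]]
0.117 [[0.4669, 0.3242], [0.4799, 0.3207], [0.4783, 0.3149], [0.4653, 0.3182]]
shift [-0.0007  0.0019  0.0672] turn [-0.003  -0.0042  0.002 ]
```

{"fn": "step_arm", "kwargs": {
  "steps": [
    [[0.6, 0, 0.001, 0.02, -0.003, -0.004, 0.002], [0.6, -0.001, 0.002, 0.045, -0.003, -0.004, 0.002], [0.6, -0.001, 0.002, 0.06, -0.003, -0.004, 0.002], [0.6, -0.001, 0.002, 0.067, -0.003, -0.004, 0.002], [0.6, -0.001, 0.002, 0.067, -0.003, -0.004, 0.002], [0.3, -0.001, 0.002, 0.067, -0.003, -0.004, 0.002], [0.1, -0.001, 0.002, 0.067, -0.003, -0.004, 0.002], [0, -0.001, 0.002, 0.067, -0.003, -0.004, 0.002], [0, -0.001, 0.002, 0.067, -0.003, -0.004, 0.002], [0, -0.001, 0.002, 0.067, -0.003, -0.004, 0.002], [0, -0.001, 0.002, 0.067, -0.003, -0.004, 0.002]]
  ],
  "grip_force": 40
}}

```text
time: 16.35
ee_pos: [0.4504, 0.3216, 0.1239]
orientation: [0.002, 0.999, -0.035, -0.002]
wrist_force: [-0.8, -4.1, 2.8]
grip_width: 0.101
grasp_force: 40.0
```

```bash
python3 - <<'E'
from h import *
s=r.sense();print(s["ee_pos"],s["wrist_force"],s["grip_width"]*95,s["grasp_force"],s["ft_torque"])
go((.4518,.3235,.126),np.pi/2-.07-np.pi)
E
```

```text
[0.45037716 0.32160957 0.12392523] [-0.82175452 -4.09956505  2.79135981] 9.585817925793577 39.97517645359039 [-1.05509016  0.15200935 -0.06386211]
shift [ 0.0013 -0.002  -0.0021] turn [0.0048 0.0031 0.0002]
```

{"fn": "step_arm", "kwargs": {
  "steps": [
    [[0, 0, 0, -0.01, 0, 0, 0], [0, 0, 0, -0.03, 0, 0, 0], [0, 0, 0, -0.06, 0, 0, 0], [0, 0, 0, -0.11, 0, 0, 0], [0, 0, 0, -0.16, 0, 0, 0], [0, 0, 0, -0.16, 0, 0, 0], [0, 0, 0, -0.16, 0, 0, 0]]
  ]
}}

```text
time: 17.23
ee_pos: [0.4508, 0.3231, 0.2845]
orientation: [0.0, 0.999, -0.035, -0.001]
wrist_force: [0.8, 0.1, -0.9]
grip_width: 0.103
grasp_force: 40.0
```

```bash
python3 shim.py s3; python3 - <<'E'
from h import *
im=cv2.imread("pics/s3.png")
x,y,w,h=200,60,170,270
a=cv2.resize(im[y:y+h,x:x+w],None,fx=2.2,fy=2.2,interpolation=cv2.INTER_CUBIC);cv2.imwrite("pics/c7.png",a)
s=r.sense();print(s["wrist_force"],s["ft_torque"],s["orientation"])
E
```

```text
17.325 [0.45013882 0.32265552 0.28227976] cam [0.5346175  0.3177607  0.45313149]
red 791.0 (271, 282, 23, 37) [[271.0, 282.0], [293.0, 282.0], [293.0, 318.0], [271.0, 318.0]]
0.167 [[0.3797, 0.3383], [0.3783, 0.3183], [0.3402, 0.3206], [0.3417, 0.3414]]
0.117 [[0.3526, 0.3419], [0.3509, 0.3184], [0.3063, 0.3211], [0.308, 0.3455]]
yel 211.5 (277, 199, 13, 38) [[277.0, 236.0], [277.0, 199.0], [289.0, 199.0], [289.0, 236.0]]
0.167 [[0.4242, 0.3295], [0.4576, 0.327], [0.4568, 0.3168], [0.4234, 0.319]]
0.117 [[0.4048, 0.3315], [0.4441, 0.3286], [0.4432, 0.3167], [0.404, 0.3192]]
[ 0.51540343 -0.43730208 -0.89621469] [ 0.01732108  0.03859459 -0.01946079] [ 0.00156089  0.99937983 -0.03507246 -0.00272693]
```

View pics/c7.png

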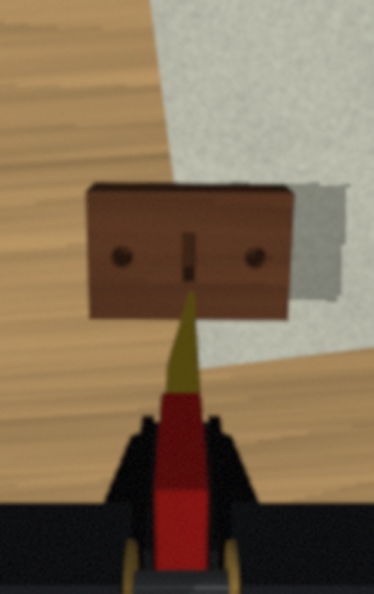

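The shim is held, and the tip is at (191,290). Its straight edge is on the right (-y, the vase side) and the taper is on the left, as needed.

```bash
python3 - <<'E'
from h import *
import json;ci={k:np.array(v) for k,v in json.load(open("s3.json")).items()}
im=cv2.imread("pics/s3.png");h=cv2.cvtColor(im,cv2.COLOR_BGR2HSV).astype(int)
m=(h[...,0]>20)&(h[...,0]<35)&(h[...,1]>170)
for v in range(186,240,5):
    xs=np.nonzero(m[v,265:305])[0]+265
    print(v,xs.min() if len(xs) else None,xs.max() if len(xs) else None, end='; ')
p=np.array([.4501,.3227,.2823]);Rc=R.from_quat([.99938,-.03507,-.0027,.0016])
for u in((200+188/2.2-.3,192),(200+194.5/2.2-.3,192)):
    q=onz(ci,u,.165);print("tip tool",Rc.inv().apply(q-p).round(4))
# handle edges at top (z .323): crop (155..209, 575) ; bottom of handle crop (161..201,393) z=.275
for u,z in(((200+155/2.2,60+490/2.2),.325),((200+209/2.2,60+490/2.2),.325),((200+162/2.2,60+393/2.2),.275),((200+200.5/2.2,60+393/2.2),.275)):
    print(z,Rc.inv().apply(onz(ci,u,z)-p).round(4))
xf,yf=np.array([np.cos(.195),-np.sin(.195)]),np.array([np.sin(.195),np.cos(.195)])
print((np.array([.5366,.0112])@yf),(np.array([.5368,.012])@xf))
E
```

```text
186 None None; 191 None None; 196 285 287; 201 283 288; 206 283 287; 211 281 287; 216 280 287; 221 278 288; 226 277 288; 231 277 289; 236 276 289; tip tool [0.0133 0.0017 0.1172]
tip tool [0.0133 0.0043 0.1172]
0.325 [ 0.0143 -0.0054 -0.0428]
0.325 [ 0.0142  0.0046 -0.0428]
0.275 [ 0.014  -0.0053  0.0072]
0.275 [0.014  0.0042 0.0072]
0.11496285655979088 0.5243011905946641
```

```bash
cat >> h.py <<'E'
def gf(x,y,z,yaw=-.195):
    xf,yf=np.array([np.cos(.195),-np.sin(.195)]),np.array([np.sin(.195),np.cos(.195)])
    e=r.sense()["ee_pos"];print("now f",(e[:2]@xf).round(4),(e[:2]@yf).round(4),e[2].round(4))
    return go(np.r_[xf*x+yf*y,z],np.pi/2+yaw-np.pi)
E
python3 -c "
from h import *
gf(.5238,.1512,.285)"
```

```text
now f 0.3791 0.4038 0.2823
shift [ 0.1121  0.2686 -0.0024] turn [0.0036 0.0051 0.1248]
```

{"fn": "step_arm", "kwargs": {
  "steps": [
    [[0, 0.02, 0.04, -0.003, 0.001, 0.002, 0.03], [0, 0.04, 0.095, -0.003, 0.004, 0.005, 0.08], [0, 0.063, 0.15, -0.003, 0.004, 0.005, 0.125], [0, 0.086, 0.205, -0.003, 0.004, 0.005, 0.125], [0, 0.105, 0.25, -0.003, 0.004, 0.005, 0.125], [0, 0.112, 0.269, -0.003, 0.004, 0.005, 0.125], [0, 0.112, 0.269, -0.003, 0.004, 0.005, 0.125], [0, 0.112, 0.269, -0.003, 0.004, 0.005, 0.125], [0, 0.112, 0.269, -0.003, 0.004, 0.005, 0.125]]
  ]
}}

```text
time: 18.45
ee_pos: [0.5434, 0.0482, 0.287]
orientation: [-0.001, 0.995, -0.096, 0.001]
wrist_force: [0.5, -0.0, -1.7]
grip_width: 0.106
grasp_force: 40.0
```

```bash
python3 shim.py s4; python3 - <<'E'
from h import *
import json;ci={k:np.array(v) for k,v in json.load(open("s4.json")).items()}
im=cv2.imread("pics/s4.png");h=cv2.cvtColor(im,cv2.COLOR_BGR2HSV).astype(int)
m=(h[...,0]>20)&(h[...,0]<35)&(h[...,1]>170)
for v in range(186,240,5):
    xs=np.nonzero(m[v,265:305])[0]+265
    print(v,(xs.min(),xs.max()) if len(xs) else None, end='; ')
s=r.sense();print(s["wrist_force"])
gf(.5238,.1512,.285)
E
```

```text
18.55 [0.54354214 0.04786539 0.28717735] cam [0.62526199 0.03206664 0.4577353 ]
red 789.0 (271, 282, 23, 37) [[271.0, 282.0], [293.0, 282.0], [293.0, 318.0], [271.0, 318.0]]
0.167 [[0.4742, 0.073], [0.4703, 0.053], [0.4325, 0.0601], [0.4365, 0.0807]]
0.117 [[0.4482, 0.08], [0.4436, 0.0566], [0.3994, 0.0649], [0.4041, 0.0891]]
yel 1577.5 (68, 0, 50, 41) [[68.0, 0.0], [117.0, 0.0], [117.0, 40.0], [68.0, 40.0]]
0.167 [[0.7292, 0.1732], [0.722, 0.1376], [0.6963, 0.1464], [0.7037, 0.183]]
0.117 [[0.747, 0.1975], [0.7386, 0.1558], [0.7085, 0.166], [0.7172, 0.209]]
186 None; 191 None; 196 (np.int64(286), np.int64(286)); 201 (np.int64(283), np.int64(287)); 206 (np.int64(282), np.int64(287)); 211 (np.int64(281), np.int64(287)); 216 (np.int64(280), np.int64(287)); 221 (np.int64(279), np.int64(288)); 226 (np.int64(278), np.int64(288)); 231 (np.int64(277), np.int64(288)); 236 (np.int64(277), np.int64(289)); [ 0.00233294  0.55452389 -0.68107181]
now f 0.524 0.1523 0.2872
shift [-0.0002  0.0011  0.0022] turn [-0.0021 -0.0022  0.0015]
```

{"fn": "step_arm", "kwargs": {
  "steps": [
    [[0, 0, 0.001, 0.015, -0.002, -0.002, 0.001], [0, 0, 0.001, 0.035, -0.002, -0.002, 0.001], [0, 0, 0.001, 0.05, -0.002, -0.002, 0.001], [0, 0, 0.001, 0.06, -0.002, -0.002, 0.001], [0, 0, 0.001, 0.066, -0.002, -0.002, 0.001], [0, 0, 0.001, 0.07, -0.002, -0.002, 0.001], [0, 0, 0.001, 0.07, -0.002, -0.002, 0.001]]
  ]
}}

```text
time: 19.42
ee_pos: [0.5438, 0.0458, 0.2171]
orientation: [0.0, 0.995, -0.098, 0.0]
wrist_force: [0.8, 0.4, -0.7]
grip_width: 0.103
grasp_force: 40.0
```

{"fn": "step_arm", "kwargs": {
  "steps": [
    [[0, 0, 0, 0.003, 0, 0, 0], [0, 0, 0, 0.006, 0, 0, 0], [0, 0, 0, 0.009, 0, 0, 0], [0, 0, 0, 0.012, 0, 0, 0], [0, 0, 0, 0.012, 0, 0, 0]]
  ]
}}

```text
time: 20.05
ee_pos: [0.5435, 0.0459, 0.2046]
orientation: [0.0, 0.995, -0.098, -0.0]
wrist_force: [0.4, 0.8, -1.1]
grip_width: 0.103
grasp_force: 40.0
```

```bash
python3 - <<'E'
from h import *
s=r.sense();print(s["time"],s["wrist_force"],s["ft_torque"])
gf(.5238,.1512,.200)
E
```

```text
20.05 [ 0.3719349   0.82855156 -1.08661296] [ 0.31067478  0.00633223 -0.01051142]
now f 0.5243 0.1503 0.2046
shift [-0.0005 -0.0009  0.0046] turn [ 0.0002  0.0006 -0.0012]
```

{"fn": "step_arm", "kwargs": {
  "steps": [
    [[0, 0, 0, 0.003, 0, 0, 0], [0, 0, 0, 0.006, 0, 0, 0], [0, 0, 0, 0.009, 0, 0, 0], [0, 0, 0, 0.012, 0, 0, 0], [0, 0, 0, 0.012, 0, 0, 0]]
  ]
}}

```text
time: 20.68
ee_pos: [0.5435, 0.0459, 0.1926]
orientation: [0.0, 0.995, -0.098, -0.0]
wrist_force: [0.4, 1.9, -1.4]
grip_width: 0.106
grasp_force: 40.0
```

```bash
python3 - <<'E'
from h import *
s=r.sense();print(s["time"],s["wrist_force"],s["ft_torque"])
gf(.5238,.1505,.18)
E
```

```text
20.675 [ 0.3908345   1.91643548 -1.44017343] [ 0.34228506 -0.03981707  0.00365561]
now f 0.5243 0.1503 0.1926
shift [-0.0005 -0.0002  0.0126] turn [ 0.0002  0.0007 -0.0012]
```

{"fn": "step_arm", "kwargs": {
  "steps": [
    [[0, 0, 0, 0.003, 0, 0, 0], [0, 0, 0, 0.006, 0, 0, 0], [0, 0, 0, 0.009, 0, 0, 0], [0, 0, 0, 0.009, 0, 0, 0]]
  ]
}}

```text
time: 21.18
ee_pos: [0.5435, 0.0459, 0.1836]
orientation: [0.0, 0.995, -0.098, -0.0]
wrist_force: [0.7, 1.2, -1.9]
grip_width: 0.104
grasp_force: 40.0
```

{"fn": "step_arm", "kwargs": {
  "steps": [
    [[0, 0, 0, 0.002, 0, 0, 0], [0, 0, 0, 0.004, 0, 0, 0], [0, 0, 0, 0.006, 0, 0, 0], [0, 0, 0, 0.006, 0, 0, 0]]
  ]
}}

```text
time: 21.68
ee_pos: [0.5437, 0.0459, 0.1778]
orientation: [0.0, 0.995, -0.098, -0.0]
wrist_force: [1.1, 0.9, -1.2]
grip_width: 0.102
grasp_force: 40.0
```

```bash
python3 - <<'E'
from h import *
s=r.sense();print(s["time"],s["wrist_force"],s["ft_torque"])
gf(.5238,.1505,.17)
E
```

```text
21.675 [ 1.05077091  0.88361361 -1.17739835] [ 0.40369634 -0.05456694 -0.01187911]
now f 0.5245 0.1504 0.1778
shift [-0.0007 -0.0001  0.0078] turn [ 0.0001  0.0002 -0.0012]
```

Tip at about z = 0.061. From here I'll use small increments.

{"fn": "step_arm", "kwargs": {
  "steps": [
    [[0, 0, 0, 0.002, 0, 0, 0], [0, 0, 0, 0.004, 0, 0, 0], [0, 0, 0, 0.004, 0, 0, 0]]
  ]
}}

```text
time: 22.05
ee_pos: [0.5436, 0.0459, 0.1738]
orientation: [0.0, 0.995, -0.098, -0.0]
wrist_force: [0.7, 1.2, -1.3]
grip_width: 0.104
grasp_force: 40.0
```

{"fn": "step_arm", "kwargs": {
  "steps": [
    [[0, 0, 0, 0.0015, 0, 0, 0], [0, 0, 0, 0.003, 0, 0, 0], [0, 0, 0, 0.003, 0, 0, 0]]
  ]
}}

```text
time: 22.42
ee_pos: [0.5437, 0.0459, 0.1708]
orientation: [0.0, 0.995, -0.098, -0.0]
wrist_force: [-0.4, 0.2, -0.1]
grip_width: 0.105
grasp_force: 40.0
```

{"fn": "step_arm", "kwargs": {
  "steps": [
    [[0, 0, 0, 0.001, 0, 0, 0], [0, 0, 0, 0.002, 0, 0, 0], [0, 0, 0, 0.002, 0, 0, 0]]
  ]
}}

```text
time: 22.8
ee_pos: [0.5437, 0.0459, 0.1689]
orientation: [0.0, 0.995, -0.098, -0.0]
wrist_force: [0.5, 1.8, -0.3]
grip_width: 0.106
grasp_force: 40.0
```

```bash
python3 - <<'E'
from h import *
s=r.sense();print(s["time"],s["wrist_force"],s["ft_torque"])
gf(.5238,.1505,.167)
E
```

```text
22.8 [ 0.48182467  1.77006914 -0.31308714] [ 0.32917497 -0.1127534   0.02003792]
now f 0.5245 0.1503 0.1689
shift [-0.0007 -0.0002  0.0019] turn [ 0.0001  0.     -0.0012]
```

{"fn": "step_arm", "kwargs": {
  "steps": [
    [[0, 0, 0, 0.001, 0, 0, 0], [0, 0, 0, 0.002, 0, 0, 0], [0, 0, 0, 0.002, 0, 0, 0]]
  ]
}}

```text
time: 23.18
ee_pos: [0.5437, 0.0458, 0.167]
orientation: [0.0, 0.995, -0.098, 0.0]
wrist_force: [0.5, 1.3, -0.6]
grip_width: 0.102
grasp_force: 40.0
```

{"fn": "step_arm", "kwargs": {
  "steps": [
    [[0, 0, 0, 0.001, 0, 0, 0], [0, 0, 0, 0.002, 0, 0, 0], [0, 0, 0, 0.002, 0, 0, 0]]
  ]
}}

```text
time: 23.55
ee_pos: [0.5439, 0.0458, 0.1653]
orientation: [0.0, 0.995, -0.098, 0.0]
wrist_force: [0.5, 0.5, 1.3]
grip_width: 0.103
grasp_force: 40.0
```

{"fn": "step_arm", "kwargs": {
  "steps": [
    [[0, 0, 0, 0.001, 0, 0, 0], [0, 0, 0, 0.001, 0, 0, 0]]
  ]
}}

```text
time: 23.8
ee_pos: [0.544, 0.0457, 0.1643]
orientation: [0.0, 0.995, -0.098, 0.0]
wrist_force: [1.0, 0.8, 1.5]
grip_width: 0.103
grasp_force: 40.0
```

{"fn": "step_arm", "kwargs": {
  "steps": [
    [[0, 0, 0, 0.001, 0, 0, 0], [0, 0, 0, 0.001, 0, 0, 0]]
  ]
}}

```text
time: 24.05
ee_pos: [0.5439, 0.0457, 0.1633]
orientation: [0.0, 0.995, -0.098, 0.0]
wrist_force: [-0.1, -0.8, 3.2]
grip_width: 0.105
grasp_force: 40.0
```

```bash
python3 - <<'E'
from h import *
s=r.sense();print(s["time"],s["wrist_force"],s["ft_torque"])
gf(.5238,.1505,.162)
E
```

```text
24.05 [-0.11081642 -0.81525648  3.18725699] [ 0.03906416 -0.05651692 -0.02727731]
now f 0.5248 0.1502 0.1633
shift [-0.001  -0.0003  0.0013] turn [ 0.0004 -0.0006 -0.0011]
```

{"fn": "step_arm", "kwargs": {
  "steps": [
    [[0, 0, 0, 0.001, 0, 0, 0], [0, 0, 0, 0.001, 0, 0, 0]]
  ]
}}

```text
time: 24.3
ee_pos: [0.544, 0.0456, 0.1626]
orientation: [0.0, 0.995, -0.098, 0.0]
wrist_force: [-1.2, -1.5, 5.4]
grip_width: 0.102
grasp_force: 40.0
```

{"fn": "step_arm", "kwargs": {
  "steps": [
    [[0, 0, 0, 0.001, 0, 0, 0], [0, 0, 0, 0.001, 0, 0, 0]]
  ]
}}

```text
time: 24.55
ee_pos: [0.5441, 0.0456, 0.1622]
orientation: [0.0, 0.995, -0.098, 0.001]
wrist_force: [-0.9, -1.9, 7.3]
grip_width: 0.1
grasp_force: 40.0
```

{"fn": "step_arm", "kwargs": {
  "steps": [
    [[0, 0, 0, 0, 0, 0, 0], [0, 0, 0, 0, 0, 0, 0], [0, 0, 0, 0, 0, 0, 0], [0, 0, 0, 0, 0, 0, 0]]
  ]
}}

```text
time: 25.05
ee_pos: [0.5441, 0.0456, 0.1622]
orientation: [0.0, 0.995, -0.098, 0.001]
wrist_force: [-1.9, -1.3, 6.2]
grip_width: 0.101
grasp_force: 40.0
```

```bash
python3 shim.py s5 | head -2; python3 - <<'E'
from h import *
s=r.sense();print(s["time"],s["wrist_force"],s["ft_torque"],s["grasp_force"],abs(s["joint_vel"]).max(),s["orientation"])
# vase shift vs. w6: top camera, green strokes and frame difference
im=r.grab_frame("side");a=cv2.imread("pics/side0.png")
g=lambda i:cv2.cvtColor(i[185:285,225:265],cv2.COLOR_BGR2GRAY).astype(np.float32)
print(cv2.phaseCorrelate(g(a),g(im)))
gf(.5243,.1503,.162)
E
```

```text
25.15 [0.54410928 0.04561496 0.1621898 ] cam [0.62608089 0.02977774 0.33273989]
red 790.5 (271, 282, 23, 37) [[271.0, 282.0], [293.0, 282.0], [293.0, 318.0], [271.0, 318.0]]
25.15 [-1.568602   -1.26333091  6.94891027] [-0.04638794  0.32541657 -0.02215164] 39.99794661998749 0.001641505079869356 [ 2.66553466e-04  9.95190417e-01 -9.79577399e-02  4.93462228e-04]
((0.16198114784608109, 0.21371759897065346), 0.5091639616489411)
now f 0.525 0.1502 0.1622
shift [-0.0007 -0.0001  0.0002] turn [ 0.0004 -0.0011 -0.0013]
```

The grip hasn't slipped, the drag is steady at about 7-8 N and the tip is about 47 mm below the jaw edge. I'm handing in now.

```bash
python3 -c "
from workcell import r
print(r.hand_in())"
```

```text
the job is handed in; nothing more can be done
None
```

I handed the job in at about 25 s, with no verdict shown: the vase is against the fixed jaw with its green face to the far side, and I'm holding the shim at about 7–8 N drag, tip about 47 mm below the jaw edge; I turned the vase a half turn rather than a quarter, because the cameras showed its green face starting on the near side, not facing the sliding jaw.

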